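# Sweep desoldered chips off the rework plate

## Robot

A 6-joint arm with a two-finger parallel gripper is mounted at the origin on the work surface. World frame = base frame: x ahead of the robot, y to its left, z up, the work surface at z = 0. Lengths are in mm, angles in rad, forces in N, time in s.
With the tool pointing down it reaches from about 300 to 775 mm from the base axis. Payload 14.6 kg.
Tool frame: the origin (TCP) lies between the finger pads; the fingertips stand 22 mm ahead of it and the grasp point (between the pads) lies 3 mm ahead of it (manip.tcp_to_tips is the distance from the TCP to the fingertips, in mm); y points along the fingers, z is the direction in which the jaws open and shut, and the axes are right-handed (so a half turn about y gives the same grasp; the last joint's range is limited). The gripper opens to 94 mm and grips with 3 to 60 N. Pads are 16 mm wide; open, the fingers measure 119 mm over their backs; the gripper's body (75 mm by 177 mm) begins 78 mm behind the grasp point.
Start: joints at [-1.294, 0.3, 1.521, -0, 1.321, -0.067], TCP at [185.38, -517.807, 227.446] pointing down, gripper open.
Joint ranges: [-3.03, 3.03], [-0.79, 2.21], [0.23, 2.52], [-1.04, 4.18], [0, 3.07], [-2.55, 2.55]. Speed limits (rad/s): [2.22, 2.22, 2.57, 3.14, 3.14, 3.14].

## Interface

Orientations are given as [roll, pitch, yaw] about the fixed x, y, z axes, in that order (R = Rz(yaw) Ry(pitch) Rx(roll)).
In Python, from cell import manip gives the robot as it stands.
- The arm moves only by the shell command python3 -m jog 'ROWS' [OPENING] [FORCE]. ROWS is JSON, one flat list of numbers, 6 for each row, row after row: the shift along the tool's x, y, z in mm, then the turn, a rotation vector about the tool's x, y, z in degrees. A call has 1 to 10 rows; each row is the pose to reach, as a shift and turn from the pose commanded when the call began, along the tool's axes at that moment; what a row does not reach only later rows make up. A row lasts 1/12 s, in which the tool goes at most 41.7 mm and 7.16 degrees, less where a joint would pass 70% of its speed; a pose out of reach is approached as far as the arm can. A call with a gripper value outside its range is refused whole. OPENING is the finger opening in mm, from 0 to 94, set as the call begins (- or left out, the last holds). The fingers move at their own pace and stop on an object; FORCE is the grip in N (left out, the last holds). Time passes only in rows, so rows that repeat a pose let the fingers close. It gives the time, the measured TCP pose, the force and the opening at its end, in the units of the state.
- manip.read_state(): the state, without advancing time (a new reading comes with each control period).
- manip.camera(name): name is "scene" or "side" or "wrist"; returns a dict with "img" (420x560x3 uint8, red, green, blue), "intrinsics" (3x3 intrinsics, pixels), "origin" and "orientation" of the camera in the world. Camera axes: x right, y down, z forward; pixel columns grow to the right and rows downward; lengths in mm; the calibration is good to about 2 mm. The wrist camera is an equidistant fisheye: a pixel r from the principal point sees the ray r / f radians off the axis. A picture is of the moment at which its call begins. There is no depth.
- manip.sign_off(): hands the job in, once; it reports no verdict.
Trained networks look in a picture, given as the dict that the camera call returned (one of the last four; its "shot" number tells which), for a name from the list of things; names that differ only in an ending like _2 or _b are one class to them, and where a whole thing is asked for, a point or a joint stands for the part that bears it (a point fixed in the world has none). Each returns a list of dicts, best first, with "score" (0 to 1); they miss things now and then, are a little off and sometimes report something else, mostly with a low value. They report only what shows in the picture. A call takes as long as a camera call. They do not tell look-alikes from the thing itself.
- manip.masks_of(thing, picture): "pixels" (420x560 bool, what is visible of it) and "xy" ([column, row] in pixels, amid what is visible of it).
- manip.tip_of(thing, picture): "xy" ([column, row] in pixels: a listed point, or the origin of a listed thing).
The state is a dict: "clock": time; "joints": joint angles; "qd": joint speeds; "effort": joint torques, N m; "eef_pos": TCP position; "eef_rot": TCP orientation; "wrist_force": force on the tool from outside, world axes, zero at the start; "moment": the same for the moment, N m; "finger_gap": finger opening in mm.
Only numpy, scipy, OpenCV 4.12 (cv2) and the standard library are available. Lean on these libraries where they do the work, as an engineer would, in place of code of your own. Each camera call takes 0.05 s, during which the arm holds its last target.

## Task

Take the orange scraper block and sweep both loose chips off the blue rework plate into the yellow catch tray along its edge; only the scraper may touch the chips, not the gripper or arm. Then stand the scraper upright, rubber foot down, on the cleared plate and let go of it.

Things in the scene. Friction and masses are not known exactly. Their poses are not given: they have to be found in the camera images.
- station: fixed flat blue plate, 180 (x) x 220 (y) mm, top 40 mm above the bench, no lip, with a yellow open tray along its +y edge: rim 26 mm, floor 4 mm above the bench, 200 mm along x, from y = 98 mm (tucked under the plate, whose edge is at y = 110) to y = 208 mm, walls 4 mm. Chips pushed to +y over the edge fall in. Origin: on the bench under the plate's centre, z up
- scraper_center (a point): loose 0.2 kg scraper block, upright on the bench: black foot 140 (x) x 36 (y) x 14 mm high; centred on it an orange grip rib 110 (x) x 26 (y) mm, its top 64 mm above the underside. Take the rib from above across its 26 mm, clear of the foot. This point: its centre, 32 mm above the underside; z up; same both ways round. A spool, a jar and an adapter nearby are not needed
- chip_a_center (a point): loose desoldered chip A: black square 24 x 24 x 5 mm with a silver lid 18 x 18 x 3 mm on top (8 mm high in all, 12 g), lying lid up on the plate, free to slide; starts within 42 mm of the plate's centre in station x and 55 mm in station y. This point: its centre, half-way up; z up
- chip_b_center (a point): loose desoldered chip B: black square 24 x 24 x 5 mm with a silver lid 18 x 18 x 3 mm on top (8 mm high in all, 12 g), lying lid up on the plate, free to slide; starts within 42 mm of the plate's centre in station x and 55 mm in station y. This point: its centre, half-way up; z up
Not all that is in view belongs to the job. What is shaped like the part that bears chip_a_center but pink is not meant.

How it is judged:
By the outcome, as a careful person would: the job done as asked, in the order asked, and still so for the second after the job is handed in, with the robot touching nothing.
It also fails if it takes over 54 s, if anything falls off the work surface, if the arm or the gripper's body presses on something with over 40 N, if the wrist force passes 120 N, or if a joint passes its speed limit or range.

## Working session

There is one attempt and no reset: what is moved stays moved. The work goes in short steps, Python scripts to look and compute and a shell command to move; the robot and the scene stay as the last step left them, time stands still between calls to the robot, and variables do not carry over. Pictures are saved under pics/ and viewed, and the job is handed in when it is done.

```bash
ls; mkdir -p pics; python3 - <<'E'
from cell import manip
import cv2
s=manip.read_state();print({k:s[k] for k in('clock','eef_pos','eef_rot','finger_gap')}, manip.tcp_to_tips)
for n in("scene","side","wrist"):
    p=manip.camera(n);cv2.imwrite(f"pics/{n}0.png",p["img"][:,:,::-1])
    print(n,p["origin"],p["orientation"],p["intrinsics"])
    for t in("scraper_center","chip_a_center","station"):
        print(t,[(d["xy"],d["score"]) for d in manip.tip_of(t,p)],[(d["xy"],d["score"]) for d in manip.masks_of(t,p)])
E
```

```text
pics
{'clock': 0.0, 'eef_pos': array([ 185.29902559, -517.58223511,  226.896899  ]), 'eef_rot': array([-1.57197255e+00,  7.42181132e-05, -2.79782235e+00]), 'finger_gap': 93.76470440795437} 22.0
scene [1237.35598992  184.39416908  817.97000486] [-2.36214695  0.00651419  1.89403618] [[518.66750919   0.         276.08430163]
 [  0.         518.66750919 209.0679377 ]
 [  0.           0.           1.        ]]
scraper_center [([168.7, 231.6], 0.87)] [([166.6, 235.4], 0.58)]
chip_a_center [([281.4, 217.6], 0.57), ([351.5, 229.3], 0.43)] [([350.8, 231.5], 0.63), ([283.6, 219.8], 0.62)]
station [([350.7, 252.7], 0.65)] [([386.4, 255.3], 0.8)]
side [ 212.87351542 -432.64228704  540.55612757] [-2.37494562  0.00673168 -0.69771964] [[452.28821376   0.         285.34129766]
 [  0.         452.28821376 209.54897255]
 [  0.           0.           1.        ]]
scraper_center [([435.6, 247.5], 0.83)] [([441.7, 251.3], 0.63)]
chip_a_center [([274.5, 226.9], 0.61), ([229.5, 155.4], 0.55)] [([274.4, 224.5], 0.76), ([231.2, 153.8], 0.73)]
station [([238.8, 163.4], 0.56)] [([226.0, 144.5], 0.6)]
wrist [ 262.62377697 -490.58960285  385.49072627] [ 2.85291146e+00 -3.91686427e-05 -1.22863133e+00] [[325.1922621    0.         279.74237912]
 [  0.         325.1922621  207.56478547]
 [  0.           0.           1.        ]]
scraper_center [] []
chip_a_center [] []
station [] []
```

View pics/scene0.png

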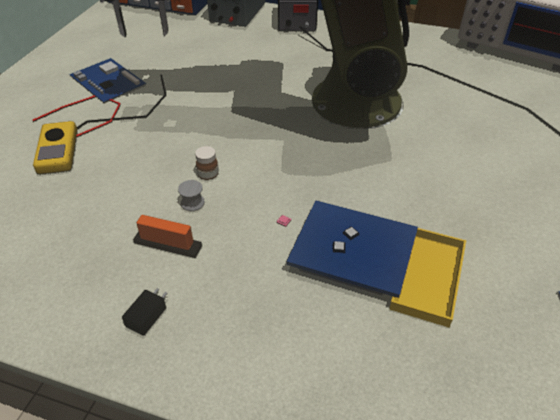

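View pics/side0.png

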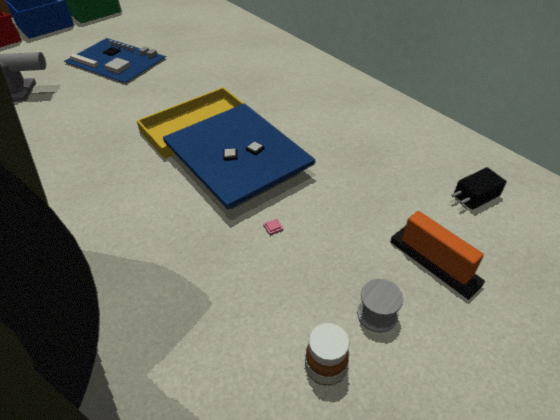

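The scene view shows the scraper at about (167,233), chips on the plate at (351,232) and (339,246), and the pink decoy off the plate at (283,220). In the side view the scraper is at (440,250), the chips at (230,154) and (255,147), and the pink one at (274,226).

```bash
cat > h.py <<'E'
import numpy as np, cv2
from scipy.spatial.transform import Rotation as R
from scipy.optimize import least_squares
from cell import manip
def Rm(p): return R.from_euler('xyz',p["orientation"]).as_matrix()
def ray(p,xy):
    K=p["intrinsics"];return Rm(p)@np.array([(xy[0]-K[0,2])/K[0,0],(xy[1]-K[1,2])/K[1,1],1.])
def onz(p,xy,z):
    d=ray(p,xy);o=np.array(p["origin"]);return o+d*(z-o[2])/d[2]
def proj(p,X):
    c=(np.atleast_2d(X)-p["origin"])@Rm(p);K=p["intrinsics"]
    return np.c_[c[:,0]/c[:,2]*K[0,0]+K[0,2],c[:,1]/c[:,2]*K[1,1]+K[1,2]]
def tri(p,a,q,b):
    A=[];B=[]
    for c,xy in((p,a),(q,b)):
        d=ray(c,xy);d/=np.linalg.norm(d);M=np.eye(3)-np.outer(d,d);A.append(M);B.append(M@c["origin"])
    x=np.linalg.lstsq(np.vstack(A),np.hstack(B),rcond=None)[0];return x
def hsv(p): return cv2.cvtColor(p["img"],cv2.COLOR_RGB2HSV)
def big(m):
    n,l,s,c=cv2.connectedComponentsWithStats(m.astype(np.uint8));i=1+np.argmax(s[1:,4]);return l==i
def quad(m):
    h=cv2.convexHull(max(cv2.findContours(m.astype(np.uint8),0,2)[0],key=cv2.contourArea))
    for e in np.arange(1,15,.5):
        a=cv2.approxPolyDP(h,e,True)
        if len(a)<=4:return a[:,0]
E
python3 - <<'E'
from h import *
import pickle
a=manip.camera("scene");b=manip.camera("side");pickle.dump((a,b),open("ab.pkl","wb"))
for n,p in(("scene",a),("side",b)):
    H=hsv(p);
    Y,X=np.mgrid[:420,:560]
    roi=((X>260)&(Y>180)) if n=="scene" else ((Y>90)&(X>120)&(X<340)&(Y<220))
    bl=big((H[...,0]>100)&(H[...,0]<130)&(H[...,1]>120)&roi)
    q=quad(bl);print(n,"plate",q.tolist());P=np.array([onz(p,c,40) for c in q]);print(P.round(1).tolist(),[round(np.linalg.norm(P[i]-P[i-1]),1) for i in range(4)],P.mean(0).round(1))
    o=big((H[...,0]<13)&(H[...,1]>170)&(H[...,2]>80)&((X<260)if n=="scene" else (X>380)))
    print("rib",quad(o).tolist())
    big_=cv2.resize(p["img"][170:330,110:480] if n=="scene" else p["img"][80:300,130:500],None,fx=2.1,fy=2.1,interpolation=2)
    cv2.imwrite(f"pics/{n}_z.png",big_[:,:,::-1])
for t,u in(((351.5,229.3),(229.5,155.4)),):print(tri(a,t,b,u))
print(tri(a,(168.7,231.6),b,(435.6,247.5)))
for n,p in (("s",a),("d",b)):
  for d in manip.masks_of("chip_a_center",p)+manip.tip_of("chip_a_center",p): print(n,d["xy"],d["score"],onz(p,d["xy"],45).round(1))
E
```

```text
scene plate [[316, 201], [416, 227], [399, 293], [288, 260]]
[[460.4, 8.9, 40.0], [470.0, 222.2, 40.0], [643.5, 215.4, 40.0], [633.4, 0.9, 40.0]] [np.float64(173.2), np.float64(213.5), np.float64(173.7), np.float64(214.7)] [551.8 111.8  40. ]
rib [[137, 222], [143, 215], [189, 229], [183, 234]]
side plate [[245, 105], [313, 163], [227, 208], [164, 137]]
[[643.8, 210.8, 40.0], [626.8, -7.1, 40.0], [453.5, -0.2, 40.0], [469.4, 222.9, 40.0]] [np.float64(174.7), np.float64(218.6), np.float64(173.4), np.float64(223.6)] [548.4 106.6  40. ]
rib [[409, 218], [420, 212], [482, 256], [471, 263]]
[525.29503187  98.0951182   46.42002074]
[ 636.52651231 -253.95988271   36.63537767]
s [283.8, 219.4] 0.65 [538.  -38.5  45. ]
s [351.9, 231.2] 0.69 [526.5 101.5  45. ]
s [283.8, 215.3] 0.49 [526.9 -42.1  45. ]
d [270.4, 227.0] 0.67 [477.4 -77.8  45. ]
d [229.1, 152.4] 0.62 [531.1 103.9  45. ]
d [230.6, 152.7] 0.61 [532.6 101.5  45. ]
d [275.8, 226.7] 0.56 [483.8 -82.4  45. ]
```

```bash
sleep 0
```

```text
(no output)
```

View pics/scene_z.png

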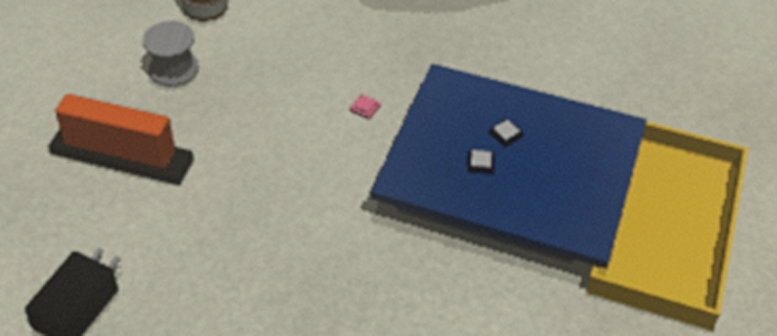

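View pics/side_z.png

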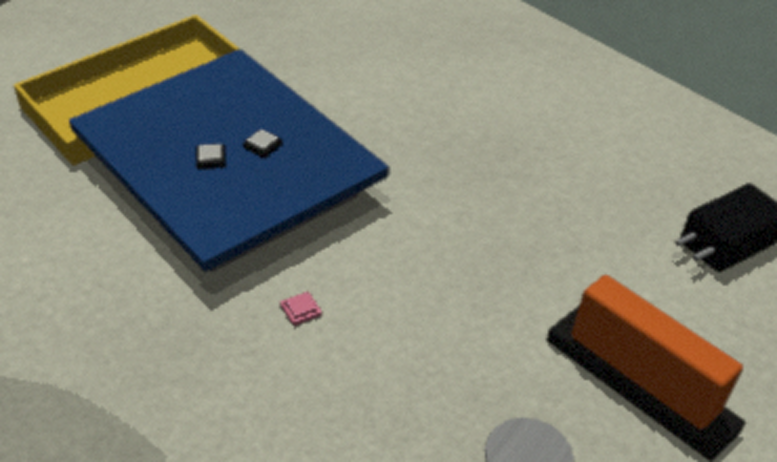

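```bash
python3 - <<'E'
from h import *
import pickle
a,b=pickle.load(open("ab.pkl","rb"))
def fit(xs,ys,z,A,B,x0):
    c=np.array([[-1,-1],[-1,1],[1,1],[1,-1]])*[xs/2,ys/2]
    def W(v):
        k=np.cos(v[2]);s=np.sin(v[2]);return np.c_[c@np.array([[k,s],[-s,k]])+v[:2],np.full(4,z)]
    for cams in (((a,A),),((b,B),),((a,A),(b,B))):
        r=least_squares(lambda v:np.vstack([proj(p,W(v))-Q for p,Q in cams]).ravel(),x0,loss='soft_l1')
        print(r.x.round(3),np.rad2deg(r.x[2]).round(2),"res px",np.abs(r.fun).max().round(1))
# order: (-x,-y),(-x,+y),(+x,+y),(+x,-y)
fit(180,220,40,[(315.7,201),(417.6,227.6),(399,295.7),(287.1,262.9)],[(228,204.5),(164.3,138.1),(244.3,104.8),(314.8,161)],[550,110,0])
print([onz(a,q,64).round(0).tolist() for q in((143,215),(193,226),(190,233),(138.6,223))])
print([onz(b,q,64).round(0).tolist() for q in((417,211.4),(482.9,254.3),(474.8,262.9),(407.6,220.5))])
A=[(138.6,223),(143,215),(193,226),(190,233)]
B=[(417,211.4),(407.6,220.5),(474.8,262.9),(482.9,254.3)]
# scraper x long; try yaw ~ 90
def o(l):return l
fit(110,26,64,[(143,215),(138.6,223),(190,233),(193,226)][::1],[(474.8,262.9),(482.9,254.3),(417,211.4),(407.6,220.5)],[636,-254,1.57])
print([onz(a,((x/2.1)+110,y/2.1+170),48).round(0).tolist() for x,y in((508,130),(482,158))])
print([onz(b,((x/2.1)+130,y/2.1+80),48).round(0).tolist() for x,y in((210,153),(263,141))])
s=manip.read_state();print(R.from_euler('xyz',s["eef_rot"]).as_matrix().round(3))
E
```

```text
[ 5.55084e+02  1.12615e+02 -4.40000e-02] -2.54 res px 1.2
[ 5.51236e+02  1.08485e+02 -4.40000e-02] -2.5 res px 1.8
[ 5.53710e+02  1.11589e+02 -4.50000e-02] -2.58 res px 2.3
[[632.0, -308.0, 64.0], [629.0, -198.0, 64.0], [647.0, -196.0, 64.0], [655.0, -305.0, 64.0]]
[[649.0, -206.0, 64.0], [653.0, -312.0, 64.0], [632.0, -314.0, 64.0], [624.0, -208.0, 64.0]]
[ 640.432 -252.65     1.972] 112.97 res px 15.5
[ 642.069 -257.257    1.942] 111.28 res px 20.5
[ 642.324 -254.167    1.895] 108.59 res px 20.5
[[531.0, 102.0, 48.0], [573.0, 87.0, 48.0]]
[[530.0, 99.0, 48.0], [572.0, 83.0, 48.0]]
[[-0.941  0.     0.337]
 [-0.337 -0.    -0.941]
 [-0.    -1.     0.   ]]
```

```bash
cat >> h.py <<'E'
def Rt(az): # tool down, jaw azimuth az deg
    c,s=np.cos(np.deg2rad(az)),np.sin(np.deg2rad(az));z=np.array([c,s,0]);y=np.array([0,0,-1.]);return np.c_[np.cross(y,z),y,z]
def go(x,y,z,az):
    s=manip.read_state();M=R.from_euler('xyz',s["eef_rot"]).as_matrix()
    print("t",round(s["clock"],2),"pos",s["eef_pos"].round(1),"gap",round(s["finger_gap"],1),"F",np.round(s["wrist_force"],1))
    print("shift",(M.T@(np.array([x,y,z])-s["eef_pos"])).round(1),"turn",np.rad2deg(R.from_matrix(M.T@Rt(az)).as_rotvec()).round(1))
E
python3 -c "
from h import *
go(639,-255,170,3)"
```

```text
t 1.35 pos [ 185.4 -517.8  227.4] gap 94.3 F [0.  0.7 0.1]
shift [-515.6   57.4  -94.5] turn [ -0.  -73.3  -0. ]
```

```bash
python3 -m jog '[-515.6,57,-94.5,0,-73.3,0,-515.6,57,-94.5,0,-73.3,0,-515.6,57,-94.5,0,-73.3,0,-515.6,57,-94.5,0,-73.3,0,-515.6,57,-94.5,0,-73.3,0,-515.6,57,-94.5,0,-73.3,0,-515.6,57,-94.5,0,-73.3,0,-515.6,57,-94.5,0,-73.3,0,-515.6,57,-94.5,0,-73.3,0,-515.6,57,-94.5,0,-73.3,0]' 60 40; python3 -c "
from h import *
go(639,-255,170,3)"
```

```text
clock: 2.18
eef_pos: [545.4, -308.7, 182.2]
eef_rot: [-1.571, -0.0, -1.541]
wrist_force: [0.5, -1.3, -0.1]
finger_gap: 59.9
t 2.18 pos [ 545.4 -308.7  182.2] gap 59.9 F [ 0.5 -1.3 -0.1]
shift [-51.   12.3  95.1] turn [-0.  -1.3  0. ]
```

```bash
python3 -m jog '[-51,12,95,0,-1.3,0,-51,12,95,0,-1.3,0,-51,12,95,0,-1.3,0,-51,12,95,0,-1.3,0,-51,12,95,0,-1.3,0]' ; python3 - <<'E'
from h import *
go(639,-255,170,3)
w=manip.camera("wrist");cv2.imwrite("pics/w1.png",w["img"][:,:,::-1])
print(w["origin"],w["orientation"])
b=manip.camera("side");cv2.imwrite("pics/s1.png",b["img"][:,:,::-1])
E
```

```text
clock: 2.6
eef_pos: [638.1, -256.1, 169.5]
eef_rot: [-1.572, 0.0, -1.523]
wrist_force: [0.6, -0.6, 0.4]
finger_gap: 59.9
t 2.6 pos [ 638.1 -256.1  169.5] gap 59.9 F [ 0.6 -0.6  0.4]
shift [-1.  -0.5  1. ] turn [ 0.1 -0.3 -0. ]
[ 633.04745147 -173.73553288  327.52241555] [2.85314631e+00 8.15788806e-04 4.59305497e-02]
```

View pics/w1.png

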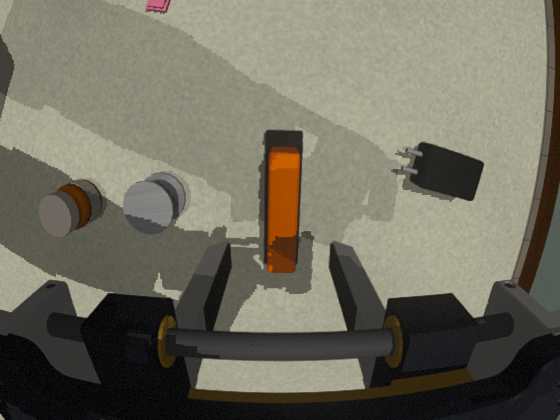

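```bash
cat >> h.py <<'E'
def fray(p,xy):
    K=p["intrinsics"];u=np.array([xy[0]-K[0,2],xy[1]-K[1,2]]);r=np.hypot(*u);t=r/K[0,0]
    return Rm(p)@np.r_[u/r*np.sin(t),np.cos(t)]
def fonz(p,xy,z):
    d=fray(p,xy);o=np.array(p["origin"]);return o+d*(z-o[2])/d[2]
E
python3 - <<'E'
from h import *
w=manip.camera("wrist");import pickle;pickle.dump(w,open("w1.pkl","wb"))
c=cv2.resize(w["img"][120:290,220:350],None,fx=3.5,fy=3.5,interpolation=2);cv2.imwrite("pics/w1z.png",c[:,:,::-1])
for t in("tip_of","masks_of"):
  for d in getattr(manip,t)("scraper_center",w):print(t,d["xy"],d["score"],fonz(w,d["xy"],32 if t=="tip_of" else 64).round(1))
E
```

```text
tip_of [281.6, 203.8] 0.58 [ 637.5 -259.4   32. ]
masks_of [281.2, 198.4] 0.83 [ 636.3 -245.6   64. ]
```

View pics/w1z.png

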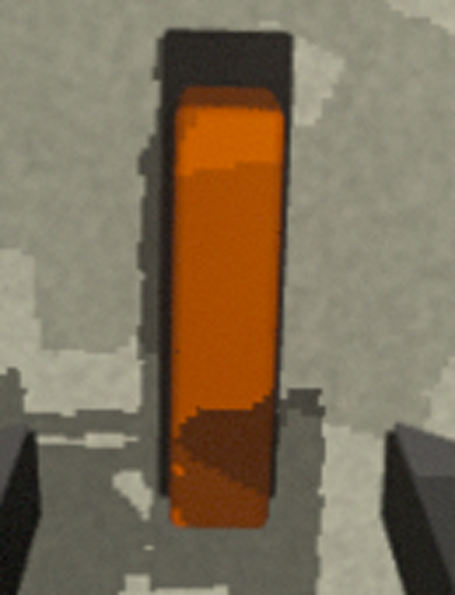

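```bash
python3 - <<'E'
from h import *
import pickle;w=pickle.load(open("w1.pkl","rb"))
P=np.array([fonz(w,(x/3.5+220,y/3.5+120),64) for x,y in((176,106),(284,106),(270,525),(169,525))]);print(P.round(1),P.mean(0))
f=P[:2].mean(0)-P[2:].mean(0);print(f,np.rad2deg(np.arctan2(f[1],f[0])))
F=[fonz(w,(x/3.5+220,y/3.5+120),14) for x,y in((163,32),(291,34))];print(F)
go(638,-255,42,2.4)
E
```

```text
[[ 625.6 -205.4   64. ]
 [ 650.8 -204.3   64. ]
 [ 653.9 -312.4   64. ]
 [ 627.6 -313.5   64. ]] [ 639.47836871 -258.93331349   64.        ]
[ -2.54686134 108.11834996   0.        ] 91.3494233291814
[array([ 620.06519159, -190.72929709,   14.        ]), array([ 655.16488208, -189.66758339,   14.        ])]
t 2.85 pos [ 636.9 -258.   171. ] gap 60.3 F [-0.5  0.1 -0.1]
shift [ -3.  129.    1.1] turn [-0.   0.1  0. ]
```

```bash
python3 -m jog '[1.5,40,1.5,0,0.5,0,1.5,80,1.5,0,0.5,0,1.5,105,1.5,0,0.5,0,1.5,120,1.5,0,0.5,0,1.5,127,1.5,0,0.5,0,1.5,127,1.5,0,0.5,0,1.5,127,1.5,0,0.5,0]'; python3 -m jog '[0,0,0,0,0,0,0,0,0,0,0,0,0,0,0,0,0,0,0,0,0,0,0,0,0,0,0,0,0,0,0,0,0,0,0,0]' 18 40
```

```text
clock: 3.43
eef_pos: [639.8, -259.0, 45.2]
eef_rot: [-1.569, -0.001, -1.534]
wrist_force: [0.6, 0.3, 0.7]
finger_gap: 60.2
clock: 3.93
eef_pos: [639.3, -258.5, 43.7]
eef_rot: [-1.57, -0.0, -1.534]
wrist_force: [-0.0, -0.2, 1.3]
finger_gap: 26.0
```

```bash
python3 -m jog '[0,-30,0,0,0,0,0,-70,0,0,0,0,0,-106,0,0,0,0,0,-106,0,0,0,0,0,-106,0,0,0,0]'; python3 -c "
from h import *
go(549.5,32.6,150,87.45)"
```

```text
clock: 4.35
eef_pos: [639.8, -258.7, 151.5]
eef_rot: [-1.568, -0.002, -1.534]
wrist_force: [-0.7, 0.6, -1.8]
finger_gap: 25.8
t 4.35 pos [ 639.8 -258.7  151.5] gap 25.8 F [-0.7  0.6 -1.8]
shift [-294.4    0.8  -79.4] turn [ -0.1 -85.3   0.2]
```

```bash
python3 -m jog '[-30,0,-8,0,-7,0,-60,0,-16,0,-14,0,-90,0,-24,0,-21,0,-120,0,-32,0,-28,0,-150,0,-40,0,-35,0,-180,0,-48,0,-42,0,-210,0,-56,0,-49,0,-240,0,-64,0,-56,0,-265,0,-72,0,-63,0,-280,0,-76,0,-70,0]'; python3 -c "
from h import *
go(549.5,32.6,150,87.45)"
```

```text
clock: 5.18
eef_pos: [551.1, 20.9, 147.7]
eef_rot: [-1.571, 0.003, -0.305]
wrist_force: [-0.1, -0.6, -1.6]
finger_gap: 25.9
t 5.18 pos [551.1  20.9 147.7] gap 25.9 F [-0.1 -0.6 -1.6]
shift [-5.1 -2.3 10.7] turn [  0.  -14.9  -0.2]
```

```bash
python3 -m jog '[-5,0,10,0,-7,0,-5,0,10,0,-15,0,-5,0,10,0,-15,0,-5,0,10,0,-15,0,-5,0,10,0,-15,0]'; python3 - <<'E'
from h import *
go(549.5,32.6,150,87.45)
for n in("scene","side","wrist"):
    p=manip.camera(n)
    c=p["img"]
    if n=="scene":c=cv2.resize(c[150:340,230:500],None,fx=2.8,fy=2.8,interpolation=2)
    if n=="side":c=cv2.resize(c[40:250,120:380],None,fx=2.8,fy=2.8,interpolation=2)
    cv2.imwrite(f"pics/{n}2.png",c[:,:,::-1])
    import pickle;pickle.dump(p,open(n+"2.pkl","wb"))
go(549.5,32.6,150,87.45)
E
```

```text
clock: 5.6
eef_pos: [550.9, 29.3, 148.5]
eef_rot: [-1.571, 0.001, -0.055]
wrist_force: [-0.5, -0.3, -2.3]
finger_gap: 25.7
t 5.6 pos [550.9  29.3 148.5] gap 25.7 F [-0.5 -0.3 -2.3]
shift [-1.6 -1.5  3.2] turn [ 0.  -0.6 -0.1]
t 5.75 pos [551.1  29.3 149.1] gap 25.9 F [ 0.  -0.2 -1.8]
shift [-1.8 -0.9  3.2] turn [ 0.  -0.5 -0. ]
```

View pics/scene2.png

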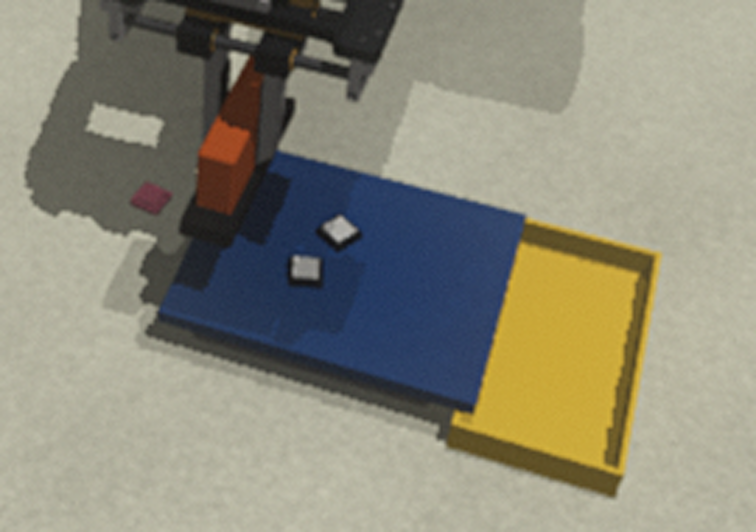

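View pics/side2.png

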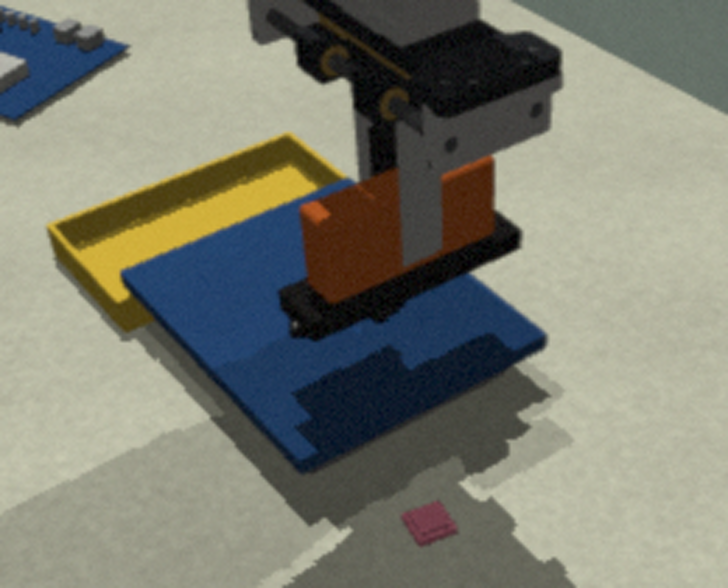

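View pics/wrist2.png

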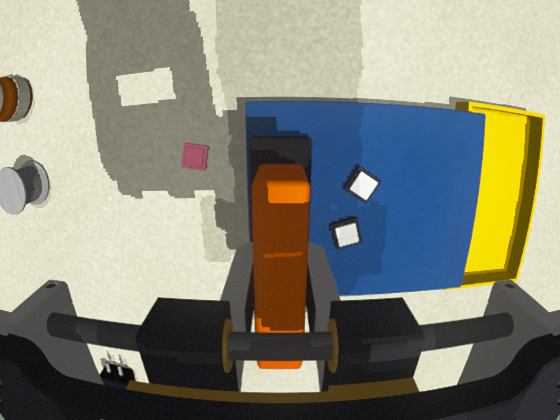

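```bash
python3 - <<'E'
from h import *
import pickle
w=pickle.load(open("wrist2.pkl","rb"))
for n,q,z in(("c--",(247,101),40),("c-+",(485,113),40),("c++",(463,287),40),("chip1",(363,185),48),("chip2",(346,233),48)):print(n,fonz(w,q,z).round(1))
E
```

```text
c-- [454.5   7.   40. ]
c-+ [464.7 224.4  40. ]
c++ [645.4 219.8  40. ]
chip1 [527.7  99.   48. ]
chip2 [569.5  84.5  48. ]
```

```bash
python3 -m jog '[-2,25,0,0,-0.5,0,-2,50,0,0,-0.5,0,-2,60,0,0,-0.5,0,-2,60,0,0,-0.5,0,-2,60,0,0,-0.5,0]'; python3 -m jog '[0,2,0,0,0,0,0,2,0,0,0,0]'; python3 -m jog '[0,1,0,0,0,0,0,1,0,0,0,0]';python3 -m jog '[0,1,0,0,0,0,0,1,0,0,0,0]'
```

```text
clock: 6.17
eef_pos: [549.4, 29.6, 89.8]
eef_rot: [-1.571, 0.0, -0.042]
wrist_force: [-0.6, 0.4, -1.5]
finger_gap: 26.1
clock: 6.33
eef_pos: [549.7, 29.7, 88.4]
eef_rot: [-1.571, -0.002, -0.042]
wrist_force: [0.1, -1.1, -1.7]
finger_gap: 25.7
clock: 6.5
eef_pos: [549.4, 29.7, 86.9]
eef_rot: [-1.571, -0.001, -0.042]
wrist_force: [0.4, -0.3, -1.9]
finger_gap: 25.9
clock: 6.67
eef_pos: [549.2, 29.8, 85.4]
eef_rot: [-1.571, -0.0, -0.042]
wrist_force: [0.2, -0.3, -2.9]
finger_gap: 25.4
```

```bash
python3 -m jog '[0,1,0,0,0,0,0,1,0,0,0,0]'; python3 -m jog '[0,1,0,0,0,0,0,1,0,0,0,0]'
```

```text
clock: 6.83
eef_pos: [549.1, 29.7, 84.3]
eef_rot: [-1.571, 0.0, -0.042]
wrist_force: [0.2, 0.3, -1.2]
finger_gap: 25.8
clock: 7.0
eef_pos: [549.3, 29.8, 83.7]
eef_rot: [-1.571, -0.0, -0.042]
wrist_force: [-1.7, 0.0, 1.6]
finger_gap: 25.8
```

```bash
python3 -m jog '[0,-0.8,0,0,0,0,0,-0.8,6,0,0,0,0,-0.8,15,0,0,0,0,-0.8,24,0,0,0,0,-0.8,33,0,0,0,0,-0.8,42,0,0,0,0,-0.8,51,0,0,0,0,-0.8,60,0,0,0,0,-0.8,66,0,0,0,0,-0.8,70,0,0,0]'; python3 - <<'E'
from h import *
go(552,222,84.5,87.45)
for n in("scene","wrist"):
    p=manip.camera(n)
    c=p["img"]
    if n=="scene":c=cv2.resize(c[150:340,230:500],None,fx=2.8,fy=2.8,interpolation=2)
    cv2.imwrite(f"pics/{n}3.png",c[:,:,::-1])
E
```

```text
clock: 7.83
eef_pos: [552.1, 100.6, 84.2]
eef_rot: [-1.571, 0.0, -0.041]
wrist_force: [-0.4, -0.9, -1.3]
finger_gap: 25.9
t 7.83 pos [552.1 100.6  84.2] gap 25.9 F [-0.4 -0.9 -1.3]
shift [ -5.1  -0.3 121.3] turn [-0.   0.2 -0. ]
```

View pics/scene3.png

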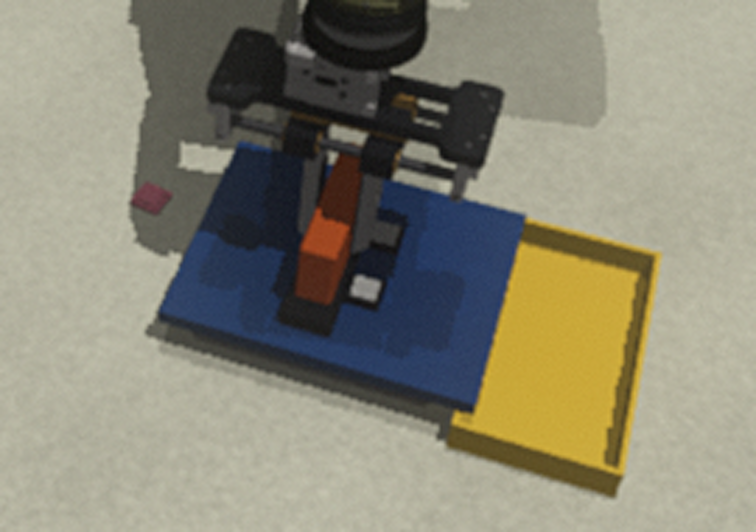

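View pics/wrist3.png

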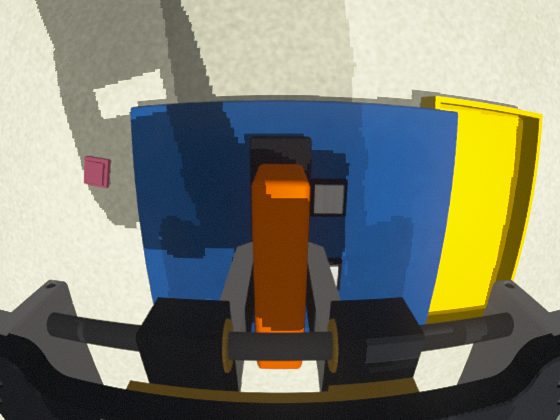

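Both chips lie flat against the foot's front face: in the wrist view at (328,198) and, partly hidden, at (334,275). I'll continue the sweep.

```bash
python3 -m jog '[0,0,6,0,0,0,0,0,14,0,0,0,0,0,22,0,0,0,0,0,30,0,0,0,-1,0,38,0,0,0,-1,0,46,0,0,0,-2,0,54,0,0,0,-2,0,60,0,0,0,-3,0,66,0,0,0,-3,0,72,0,0,0]'; python3 -m jog '[0,0,6,0,0,0,0,0,12,0,0,0,0,0,18,0,0,0,0,0,24,0,0,0,0,0,30,0,0,0,0,0,36,0,0,0,0,0,42,0,0,0,0,0,47,0,0,0,0,0,50,0,0,0,0,0,50,0,0,0]'; python3 - <<'E'
from h import *
go(552,222,84.5,87.45)
for n in("scene","wrist"):
    p=manip.camera(n)
    c=p["img"]
    if n=="scene":c=cv2.resize(c[150:340,230:500],None,fx=2.8,fy=2.8,interpolation=2)
    cv2.imwrite(f"pics/{n}4.png",c[:,:,::-1])
E
```

```text
clock: 8.77
eef_pos: [552.0, 172.3, 84.2]
eef_rot: [-1.571, 0.0, -0.042]
wrist_force: [0.3, -0.5, -2.2]
finger_gap: 25.8
clock: 9.6
eef_pos: [554.1, 222.3, 84.1]
eef_rot: [-1.571, 0.0, -0.041]
wrist_force: [0.8, 0.1, -1.5]
finger_gap: 25.8
t 9.6 pos [554.1 222.3  84.1] gap 25.8 F [ 0.8  0.1 -1.5]
shift [-2.1 -0.4 -0.4] turn [-0.   0.2 -0. ]
```

View pics/scene4.png

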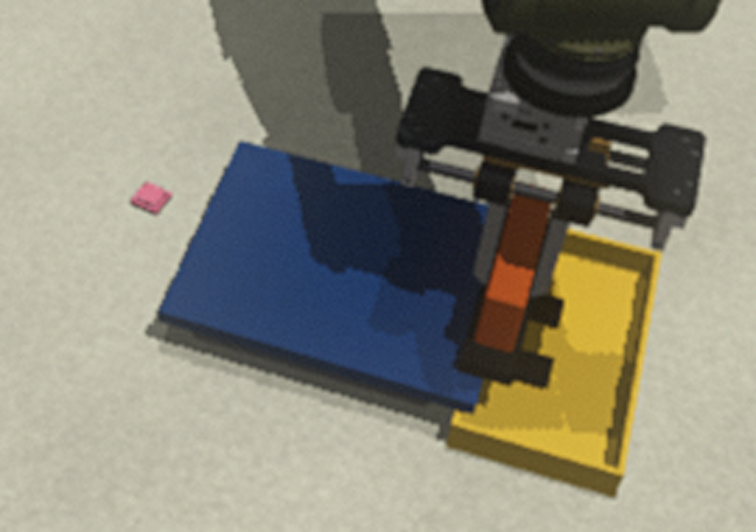

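View pics/wrist4.png

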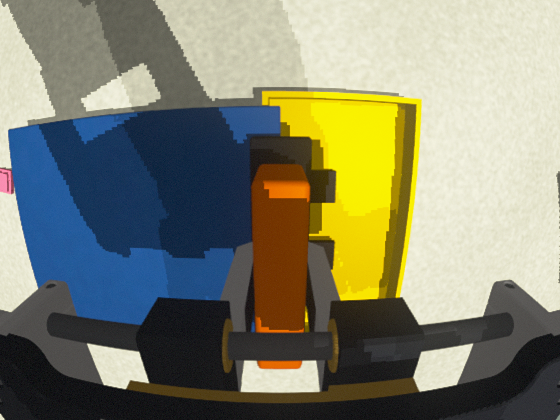

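```bash
python3 - <<'E'
from h import *
L=[]
for n,(x,y,X,Y) in(("scene",(370,200,480,340)),("wrist",(230,90,430,310)),("side",(120,60,320,220))):
    p=manip.camera(n)
    c=p["img"][y:Y,x:X];k=560/c.shape[0];k=min(k,760/c.shape[1])
    c=np.clip(cv2.resize(c,None,fx=k,fy=k,interpolation=2).astype(float)*1.0,0,255);c=255*(c/255)**.6
    cv2.imwrite(f"pics/{n}5.png",c[:,:,::-1])
E
```

```text
[ WARN:0@2.134] global loadsave.cpp:1063 imwrite_ Unsupported depth image for selected encoder is fallbacked to CV_8U.
```

View pics/scene5.png

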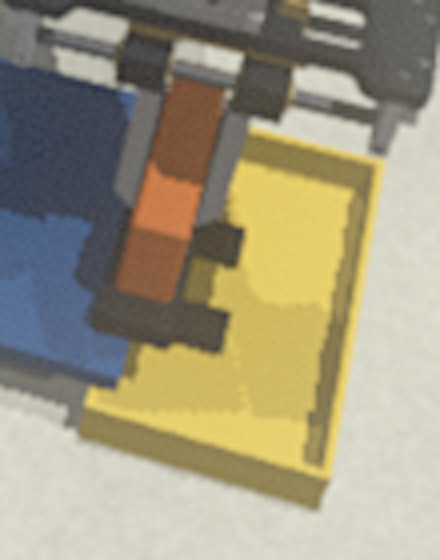

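View pics/wrist5.png

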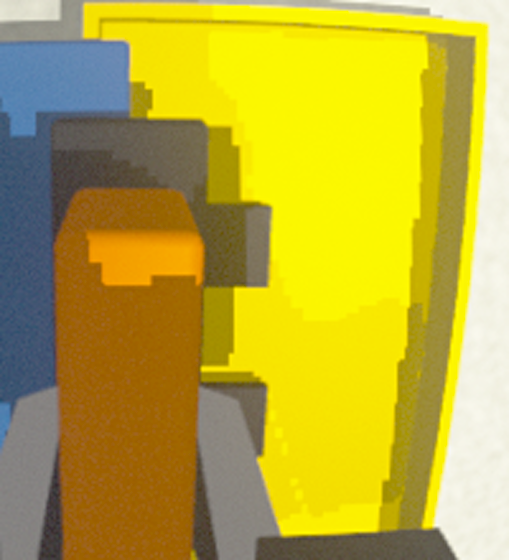

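View pics/side5.png

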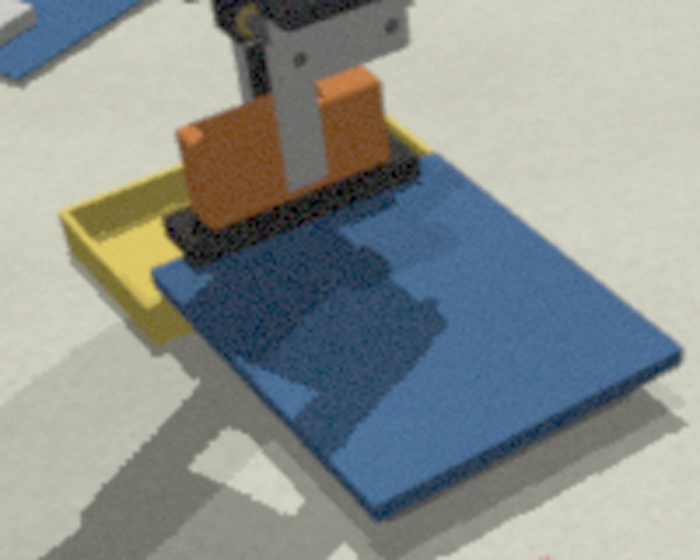

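```bash
python3 -m jog '[0,-15,0,0,0,0,0,-30,0,0,0,0,0,-30,-15,0,0,0,0,-30,-35,0,0,0,0,-30,-60,0,0,0,0,-30,-85,0,0,0,2,-30,-105,0,0,0,2,-30,-115,0,0,0,2,-30,-115,0,0,0,2,-30,-115,0,0,0]'; python3 - <<'E'
from h import *
go(552,111,84,87.45)
for n,(x,y,X,Y) in(("scene",(230,180,500,340)),("wrist",(230,50,560,310)),("side",(100,40,340,220))):
    p=manip.camera(n)
    c=p["img"][y:Y,x:X];k=560/c.shape[0];k=min(k,760/c.shape[1])
    c=cv2.resize(c,None,fx=k,fy=k,interpolation=2)
    cv2.imwrite(f"pics/{n}6.png",c[:,:,::-1])
E
```

```text
clock: 10.68
eef_pos: [551.3, 106.5, 114.0]
eef_rot: [-1.571, 0.0, -0.043]
wrist_force: [-0.3, -0.5, -2.5]
finger_gap: 25.9
t 10.68 pos [551.3 106.5 114. ] gap 25.9 F [-0.3 -0.5 -2.5]
shift [ 0.5 30.   4.5] turn [-0.   0.1 -0. ]
```

View pics/scene6.png

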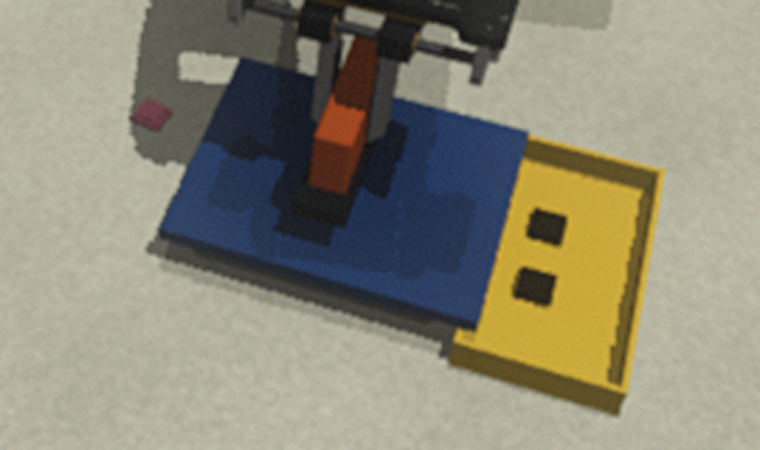

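View pics/wrist6.png

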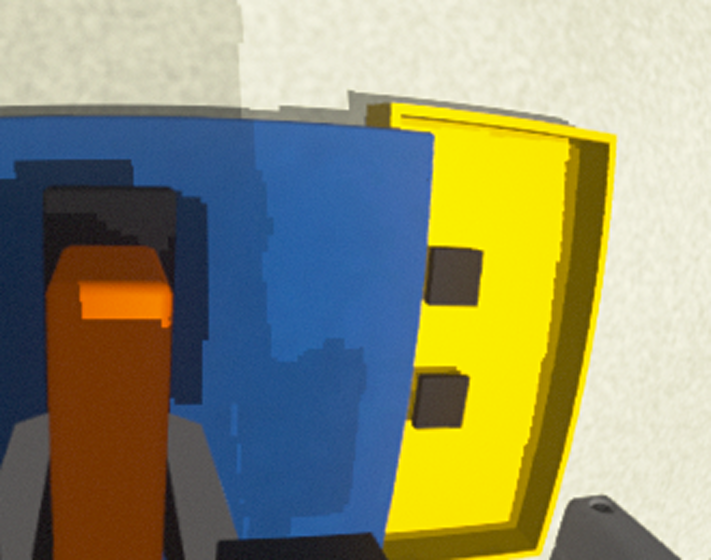

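Both chips are lying upside down in the tray (zoomed scene view at (547,227) and (534,287)) and the plate is clear. Next I'll set the scraper down.

```bash
python3 -m jog '[0,12,4,0,0,0,0,22,4,0,0,0,0,28,4,0,0,0,0,29,4,0,0,0,0,29,4,0,0,0]'; python3 -m jog '[0,0.7,0,0,0,0,0,0.7,0,0,0,0]'; python3 -m jog '[0,0.5,0,0,0,0,0,0.5,0,0,0,0]'; python3 -m jog '[0,0.4,0,0,0,0,0,0.4,0,0,0,0]'
```

```text
clock: 11.25
eef_pos: [551.2, 110.8, 84.2]
eef_rot: [-1.571, 0.001, -0.041]
wrist_force: [-0.0, -0.8, -1.8]
finger_gap: 25.3
clock: 11.42
eef_pos: [551.5, 110.7, 84.3]
eef_rot: [-1.571, 0.0, -0.042]
wrist_force: [0.5, 0.5, -1.8]
finger_gap: 25.6
clock: 11.58
eef_pos: [551.6, 110.7, 84.0]
eef_rot: [-1.571, -0.0, -0.042]
wrist_force: [0.6, -0.7, -1.5]
finger_gap: 25.9
clock: 11.75
eef_pos: [551.6, 110.7, 83.6]
eef_rot: [-1.571, -0.0, -0.042]
wrist_force: [0.1, 0.4, -1.2]
finger_gap: 25.7
```

```bash
python3 -m jog '[0,0.4,0,0,0,0,0,0.4,0,0,0,0]'; python3 -m jog '[0,0.3,0,0,0,0,0,0.3,0,0,0,0]'
```

```text
clock: 11.92
eef_pos: [551.7, 110.7, 83.6]
eef_rot: [-1.571, -0.0, -0.042]
wrist_force: [-0.5, -0.7, 2.6]
finger_gap: 25.6
clock: 12.08
eef_pos: [551.7, 110.7, 83.5]
eef_rot: [-1.571, -0.0, -0.042]
wrist_force: [-1.1, -1.6, 5.5]
finger_gap: 25.7
```

In contact, pressing lightly at about 5 N. I'll release symmetrically and lift.

```bash
python3 -m jog '[0,0,0,0,0,0,0,0,0,0,0,0,0,0,0,0,0,0,0,0,0,0,0,0,0,0,0,0,0,0]' 56; python3 -m jog '[0,-10,0,0,0,0,0,-25,0,0,0,0,0,-50,0,0,0,0,0,-80,0,0,0,0,0,-110,0,0,0,0,0,-130,0,0,0,0,0,-130,0,0,0,0,0,-130,0,0,0,0]'; python3 - <<'E'
from h import *
for n,(x,y,X,Y) in(("scene",(230,150,500,340)),("side",(100,40,340,220)),("wrist",(0,0,560,420))):
    p=manip.camera(n)
    c=p["img"][y:Y,x:X];k=560/c.shape[0];k=min(k,760/c.shape[1])
    c=cv2.resize(c,None,fx=k,fy=k,interpolation=2)
    cv2.imwrite(f"pics/{n}7.png",c[:,:,::-1])
E
```

```text
clock: 12.5
eef_pos: [551.6, 110.7, 82.9]
eef_rot: [-1.571, 0.0, -0.042]
wrist_force: [0.3, -0.2, -0.8]
finger_gap: 54.3
clock: 13.17
eef_pos: [551.8, 110.8, 214.3]
eef_rot: [-1.57, -0.002, -0.042]
wrist_force: [-0.1, 0.4, 0.3]
finger_gap: 55.9
```

View pics/scene7.png

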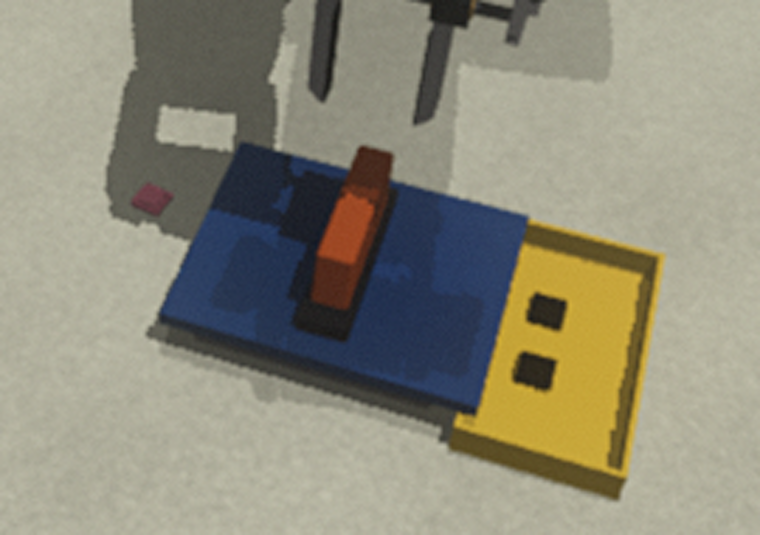

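View pics/side7.png

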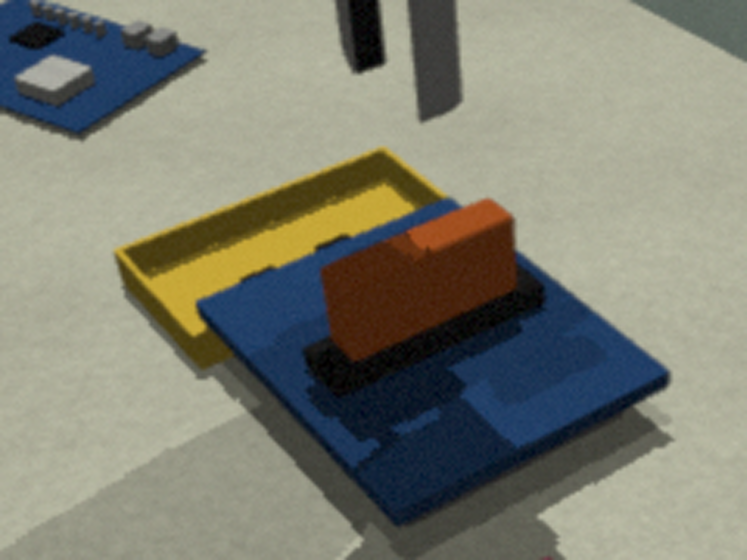

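View pics/wrist7.png

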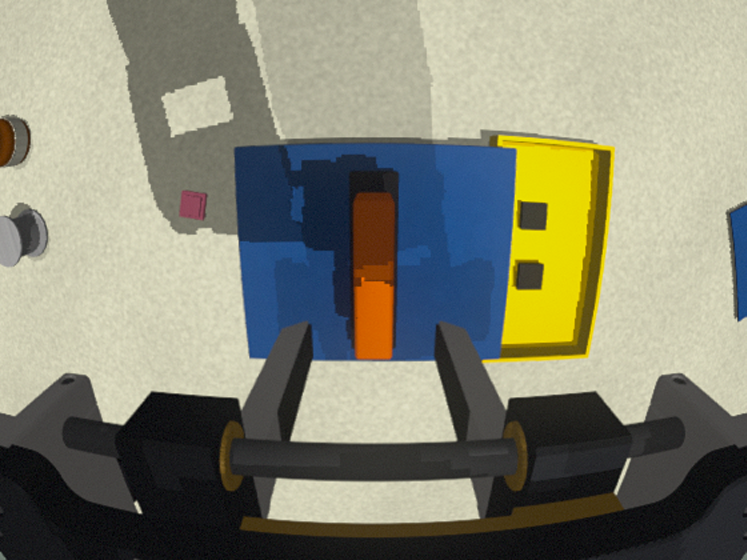

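The scraper stands upright in the middle of the plate, both chips are in the tray, and the gripper is well clear above.

```bash
python3 -m jog '[0,0,0,0,0,0,0,0,0,0,0,0,0,0,0,0,0,0]'; python3 -c "
from cell import manip
print(manip.sign_off())"
```

```text
clock: 13.57
eef_pos: [551.4, 110.7, 212.4]
eef_rot: [-1.571, 0.001, -0.042]
wrist_force: [0.3, 1.2, 0.7]
finger_gap: 56.3
the job is handed in; nothing more can be done
None
```

I gripped the scraper by its rib and swept both chips over the plate's +y edge in one pass. The foot rode less than 1 mm above the plate. I then stood the scraper foot down in the middle of the cleared plate, released it and lifted clear. I handed the job in at 13.6 s of the 54 s allowed.

- **Chips:** the last pictures show both in the yellow tray, about 25 mm apart and lying lid down because they flipped as they fell. The plate is clear, the pink look-alike is where it was, and in the pictures taken during the sweep only the scraper's foot was against the chips.
- **Scraper:** all three cameras show it upright near the plate's centre, with the gripper open and more than 80 mm above it.
- **Forces:** the wrist force stayed below about 6 N in every reading.
- **Disagreements:** the scene, side and wrist camera estimates of the plate's position differed by about 5 mm, which did not affect the job.

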